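Press home the caps along a curved row of vials

TASK

All five push-on caps in the curved vial tray are still standing up: with the fingertips, trace along the row from the vial beside the lug to the plain end and gently press each cap fully home in turn, one after another. From the first cap to the last keep the fingertips over the row and within about 3 cm of the cap tops. Only touch the caps: do not lift, tip or shove the tray, do not grip anything, and leave the other things on the bench alone.

Things in the scene. Friction and masses are not known exactly. Their poses are not given: they have to be found in the camera images.
- vial_tray: loose grey curved tray (0.6-1.3 kg; block 185 x 40 mm, 30 mm high) with five vials fixed in it along an arc (radius 110 mm, 40 mm apart), shoulders 52 mm high. A flat lug (26 mm wide, 8 mm high, dark eye) sticks out 35 mm at the first vial's end; the other end is plain. Any yaw. Origin: underside, middle; x to the convex side, y to the first vial, z up
- cap1_top (a point): centre of the flat top of the black round cap of vial 1 (first: next to the lug), counted from the lug; cap 20 mm across, 14 mm tall; top 74 mm above the bench when fully raised, 66 mm when fully home
- cap1 (a joint): how far cap 1 is pressed down, m: 0 fully raised, 0.008 fully home on the vial's shoulder (hard stop); starts at 0 to 0.002; slides with a steady friction of 3 N and stays where it is left
- cap2_top (a point): centre of the flat top of the black round cap of vial 2, counted from the lug; cap 20 mm across, 14 mm tall; top 74 mm above the bench when fully raised, 66 mm when fully home
- cap2 (a joint): how far cap 2 is pressed down, m: 0 fully raised, 0.008 fully home on the vial's shoulder (hard stop); starts at 0 to 0.002; slides with a steady friction of 3 N and stays where it is left
- cap3_top (a point): centre of the flat top of the black round cap of vial 3, counted from the lug; cap 20 mm across, 14 mm tall; top 74 mm above the bench when fully raised, 66 mm when fully home
- cap3 (a joint): how far cap 3 is pressed down, m: 0 fully raised, 0.008 fully home on the vial's shoulder (hard stop); starts at 0 to 0.002; slides with a steady friction of 3 N and stays where it is left
- cap4_top (a point): centre of the flat top of the black round cap of vial 4, counted from the lug; cap 20 mm across, 14 mm tall; top 74 mm above the bench when fully raised, 66 mm when fully home
- cap4 (a joint): how far cap 4 is pressed down, m: 0 fully raised, 0.008 fully home on the vial's shoulder (hard stop); starts at 0 to 0.002; slides with a steady friction of 3 N and stays where it is left
- cap5_top (a point): centre of the flat top of the black round cap of vial 5 (last: at the plain end), counted from the lug; cap 20 mm across, 14 mm tall; top 74 mm above the bench when fully raised, 66 mm when fully home
- cap5 (a joint): how far cap 5 is pressed down, m: 0 fully raised, 0.008 fully home on the vial's shoulder (hard stop); starts at 0 to 0.002; slides with a steady friction of 3 N and stays where it is left
- timer: bystander: loose white timer, 68x62x19 mm, origin under its centre
- bottle_small: bystander: loose small round bottle, 34 mm across, 62 mm tall, origin under its centre
- marker_a: bystander: loose marker pen lying flat, 135 mm long, 16 mm thick, origin under its centre
Not all that is in view belongs to the job. Of the things that look like the vial_tray, the larger one is meant.

How it is judged:
By the outcome, as a careful person would: the job done as asked, in the order asked, and still so for the second after the job is handed in, with the robot touching nothing.
It also fails if it takes over 56 s, if anything falls off the work surface, if the arm or the gripper's body presses on something with over 40 N, if the wrist force passes 120 N, or if a joint passes its speed limit or range.

ROBOT

A 6-joint arm with a two-finger parallel gripper is mounted at the origin on a cart in front of the work surface, level with it; the furniture and walls round the work are solid. World frame = base frame: x ahead of the robot, y to its left, z up, the work surface at z = 0. Lengths are in m, angles in rad, forces in N, time in s.
With the tool pointing down it reaches from about 0.35 to 0.975 m from the base axis. Payload 7.1 kg.
Tool frame: the origin (TCP) lies midway between the tips of the shut fingers; the grasp point (between the pads) lies 19 mm behind it (ctrl.pinch_z is the distance from the TCP to the grasp point, in m); y points along the fingers, z is the direction in which the jaws open and shut, and the axes are right-handed (so a half turn about y gives the same grasp; the last joint's range is limited). The gripper opens to 88 mm and grips with 3 to 60 N. Pads are 20 mm wide; open, the fingers measure 115 mm over their backs; the gripper's body (75 mm by 178 mm) begins 61 mm behind the grasp point.
Start: joints at [1.154, 0.423, 1.63, -0, 1.089, -0.019], TCP at [0.242, 0.576, 0.223] pointing down, gripper open.
Joint ranges: [-3, 3], [-0.9, 2.11], [0.09, 2.58], [-1.31, 4.45], [0.11, 2.69], [-2.54, 2.54]. Speed limits (rad/s): [2.39, 2.39, 3.01, 3.14, 3.14, 3.14].

INTERFACE

Orientations are given as a unit quaternion [w, x, y, z].
In Python, from rig import readout, imaging, ctrl gives the robot as it stands.
- The arm moves only by the tool move_arm, never from a script. Its argument "motion" is a list of rows, each an object with "claw": the gripper's target within -1 to 1 (shut at 1, half-way at 0, fully open at -1); "delta_pos": the shift along the tool's x, y, z in mm, a list of three; "turn": the turn, a rotation vector about the tool's x, y, z in degrees, a list of three. A call has 1 to 8 rows; each row is the pose to reach, as a shift and turn from the pose measured when the call began, along the tool's axes at that moment; what a row does not reach only later rows make up. A row lasts 1/10 s, in which the tool goes at most 50 mm and 8.59 degrees, less where a joint would pass 70% of its speed; a pose out of reach is approached as far as the arm can. A call with a gripper value outside its range is refused whole. The fingers move at their own pace and stop on an object; the grip force is fixed at half the most. Time passes only in rows, so rows that repeat a pose let the fingers close. It gives the time, the measured TCP pose, the force and the opening at its end, in the units of the state.
- readout.sense(): the state, without advancing time (a new reading comes with each control period).
- imaging.capture(name): name is "side" or "top"; returns a dict with "color" (420x560x3 uint8, red, green, blue), "K" (3x3 intrinsics, pixels), "R" (3x3) and "t" (3): a world point X has camera coordinates R X + t. Camera axes: x right, y down, z forward; pixel columns grow to the right and rows downward; lengths in m; the calibration is good to about 2 mm. A picture is of the moment at which its call begins. There is no depth.
- ctrl.finish_job(): hands the job in, once; it reports no verdict.
The state is a dict: "time_s": time; "joint_pos": joint angles; "joint_velocities": joint speeds; "effort": joint torques, N m; "tcp_pos": TCP position; "ee_rot": TCP orientation; "force": force on the tool from outside, world axes, zero at the start; "wrist_torque": the same for the moment, N m; "finger_gap": finger opening in m.
Only numpy, scipy, OpenCV 4.12 (cv2) and the standard library are available. Lean on these libraries where they do the work, as an engineer would, in place of code of your own. Each camera call takes 0.05 s, during which the arm holds its last target.

## Working session

There is one attempt and no reset: what is moved stays moved. The work goes in short steps, Python scripts to look and compute and a tool call to move; the robot and the scene stay as the last step left them, time stands still between calls to the robot, and variables do not carry over. Pictures are saved under pics/ and viewed, and the job is handed in when it is done.

Besides the shell and the picture viewer there is one more tool, called after "Request:" in YAML: its name, and indented under it one key for each argument. move_arm: Moves the arm, as the interface text tells. Its arguments: {"type":"object","properties":{"motion":{"type":"array","items":{"type":"object","properties":{"claw":{"type":"number"},"delta_pos":{"type":"array","items":{"type":"number"}},"turn":{"type":"array","items":{"type":"number"}}}}}},"required":["motion"]}

```bash
mkdir -p pics; python3 - <<'E'
from rig import readout, imaging, ctrl
import cv2,pickle
s=readout.sense()
for k,v in s.items(): print(k,v)
for n in("top","side"):
    d=imaging.capture(n); pickle.dump(d,open(n+".pkl","wb")); cv2.imwrite(f"pics/{n}0.png",d["color"][:,:,::-1]); print(n,d["K"],d["R"],d["t"])
E
```

```text
time_s 0.0
joint_pos [ 1.15396774e+00  4.23861817e-01  1.63069271e+00 -2.89451510e-05
  1.08858824e+00 -1.89870820e-02]
joint_velocities [-0.00164946 -0.00064628  0.00062979  0.00080016 -0.00038222 -0.00164184]
effort [-1.39181491e-03 -5.44626224e+01 -2.73667878e+01  6.42508571e-02
  2.29422312e-02 -9.15678993e-05]
tcp_pos [0.24189288 0.57568532 0.22188754]
ee_rot [-0.69262662  0.69370071 -0.13983735  0.13961809]
force [-0.48797078  0.03614657 -0.62039583]
wrist_torque [ 0.00935111 -0.02047495  0.01113113]
finger_gap 0.08804350709618003
top [[410.27439074   0.         285.06958683]
 [  0.         410.27439074 212.15191714]
 [  0.           0.           1.        ]] [[ 1.18722854e-02 -9.99929409e-01 -4.76226785e-04]
 [-9.93735319e-01 -1.17458105e-02 -1.11140238e-01]
 [ 1.11126799e-01  1.79273200e-03 -9.93804619e-01]] [-0.0158291   0.4934375   1.07082926]
side [[457.10819705   0.         277.39006719]
 [  0.         457.10819705 209.19754065]
 [  0.           0.           1.        ]] [[-0.99858089 -0.05258518 -0.00842696]
 [-0.02545632  0.61029325 -0.79176646]
 [ 0.0467781  -0.79042833 -0.6107658 ]] [0.5060402  0.09980222 1.02360635]
```

View pics/top0.png

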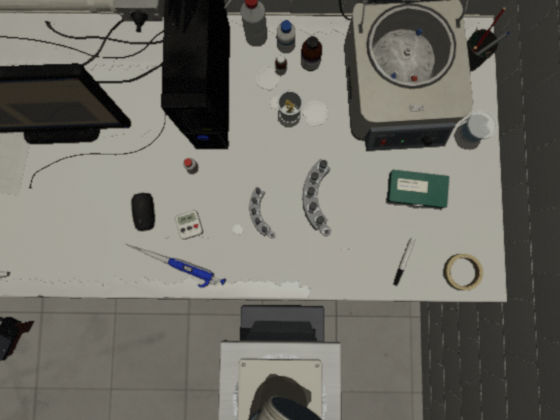

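View pics/side0.png

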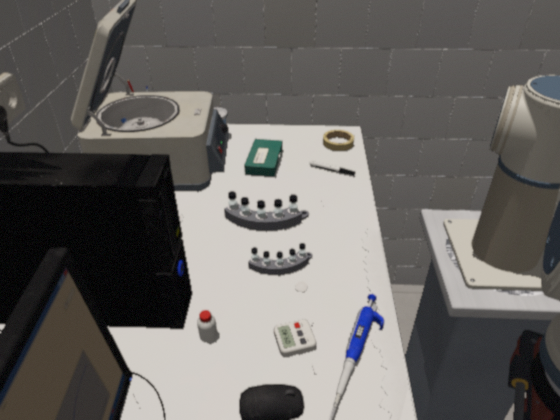

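Candidates: the curved tray at top (316,197) / side (265,212), and the one at top (261,213) / side (280,260). The first is clearly larger, so it should be the one meant. I'll enlarge both views to confirm.

```bash
python3 - <<'E'
import cv2,pickle
for n,(x0,y0,w,h) in dict(top=(235,150,110,100),side=(210,180,110,100)).items():
    im=pickle.load(open(n+".pkl","rb"))["color"][:,:,::-1]
    cv2.imwrite(f"pics/{n}crop.png",cv2.resize(im[y0:y0+h,x0:x0+w],None,fx=6,fy=6,interpolation=cv2.INTER_CUBIC)) 
E
```

```text
(no output)
```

View pics/topcrop.png

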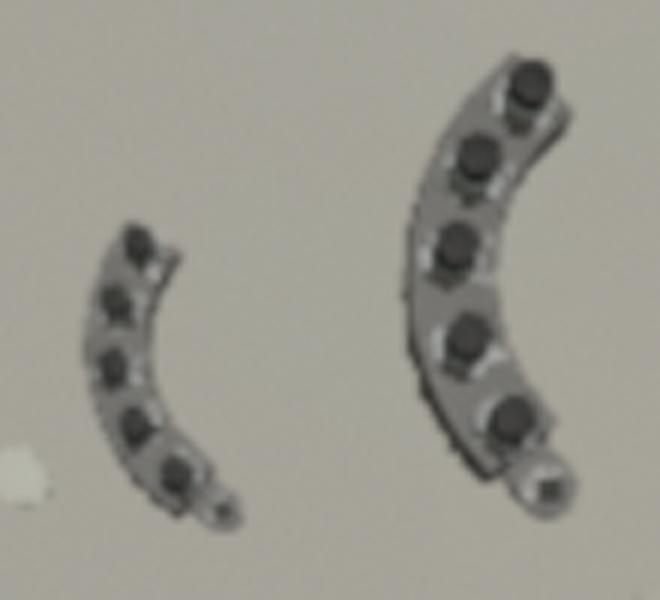

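View pics/sidecrop.png

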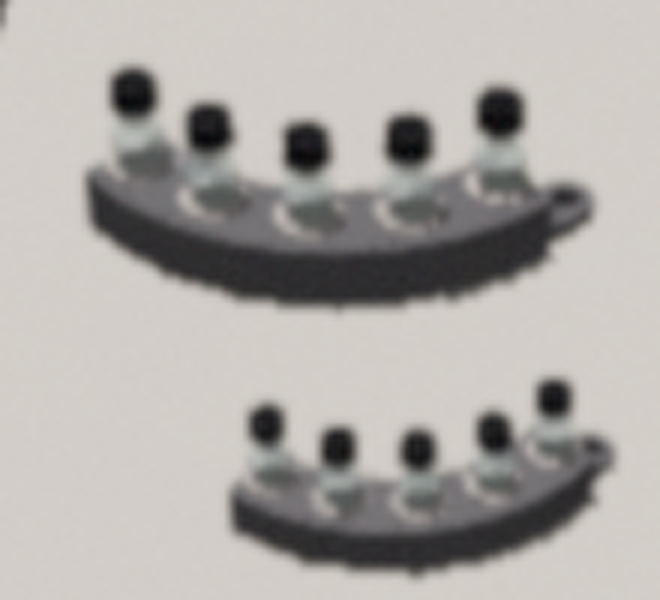

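The crops confirm it: the right-hand tray in top is about 1.5x larger, and its lug (bright ring with an eye) is at crop (548,488), the end nearest the robot. So cap 1 is at crop (512,418) and cap 5 at (530,85). Next I'll measure the caps.

```bash
cat > h.py <<'E'
import numpy as np
def cast(d,uv,z):
    r=d["R"].T@np.linalg.solve(d["K"],[uv[0],uv[1],1]); c=-d["R"].T@d["t"]
    return c+r*(z-c[2])/r[2]
def proj(d,X):
    p=d["K"]@(d["R"]@X+d["t"]); return p[:2]/p[2]
E
python3 - <<'E'
import cv2,pickle,numpy as np
from h import *
T=pickle.load(open("top.pkl","rb"));S=pickle.load(open("side.pkl","rb"))
g=T["color"].astype(float).mean(2); gs=S["color"].astype(float).mean(2)
guess=[(512,418),(467,337),(456,247),(477,157),(530,83)]
P=[]
for i,(a,b) in enumerate(guess):
    u,v=235+a/6-.4,150+b/6-.4
    yy,xx=np.mgrid[int(v)-5:int(v)+7,int(u)-5:int(u)+7]
    w=np.clip(75-g[yy,xx],0,None)*(np.hypot(xx-u,yy-v)<5)
    c=((w*xx).sum()/w.sum(),(w*yy).sum()/w.sum())
    X=cast(T,(u,v),.0735); Xc=cast(T,c,.0735); P.append(X)
    print(i+1,np.round((u,v),1),np.round(c,1),"hand",X.round(4),"mask",Xc.round(4),"side proj",proj(S,X).round(1))
P=np.array(P);print("spacing",np.linalg.norm(np.diff(P,axis=0),axis=1))
A=np.c_[2*P[:,:2],np.ones(5)];s=np.linalg.lstsq(A,(P[:,:2]**2).sum(1),rcond=None)[0];print("centre",s[:2],"r",np.sqrt(s[2]+s[:2]@s[:2]))
# side masks
m=(gs<45).astype(np.uint8); n,l,st,ce=cv2.connectedComponentsWithStats(m[180:225,210:320])
for k in range(1,n): 
    if st[k,4]>8: print(st[k],ce[k]+[210,180])
E
```

```text
1 [319.9 219.3] [319.6 220.5] hand [ 0.4712 -0.0995  0.0735] mask [ 0.468  -0.0987  0.0735] side proj [294.4 196. ]
2 [312.4 205.8] [312.3 206.7] hand [ 0.5058 -0.0802  0.0735] mask [ 0.5033 -0.0799  0.0735] side proj [279.4 200.5]
3 [310.6 190.8] [310.3 191.7] hand [ 0.5447 -0.0753  0.0735] mask [ 0.5423 -0.0745  0.0735] side proj [262.5 201.4]
4 [314.1 175.8] [314.  176.5] hand [ 0.5841 -0.0841  0.0735] mask [ 0.5821 -0.0839  0.0735] side proj [246.1 198.7]
5 [322.9 163.4] [322.6 164.4] hand [ 0.617  -0.1069  0.0735] mask [ 0.6145 -0.1062  0.0735] side proj [233.4 192.7]
spacing [0.03964084 0.03924931 0.04041159 0.03999435]
centre [ 0.5399553  -0.18351457] r 0.10864116265878537
[20 13  5  6 27] [231.92592593 195.40740741]
[80 16  6  6 28] [292.82142857 198.42857143]
[32 18  6  7 31] [244.25806452 201.03225806]
[65 20  6  7 34] [277.58823529 203.11764706]
[48 22  6  6 32] [260.5 204.5]
[84 37  5  7 11] [296. 220.]
```

```bash
cat >> h.py <<'E'
from scipy.spatial.transform import Rotation as Ro
CAPS=np.array([[.473,-.0995],[.5075,-.080],[.546,-.075],[.586,-.084],[.619,-.107]])
def Rt(s): q=s["ee_rot"]; return Ro.from_quat([q[1],q[2],q[3],q[0]]).as_matrix()
def show():
    from rig import readout
    s=readout.sense(); R=Rt(s)
    print("t",s["time_s"],"tcp",s["tcp_pos"].round(4),"F",np.round(s["force"],1),"gap",round(s["finger_gap"],4),"J",np.round(s["joint_pos"],2))
    return s,R
def to(*t):
    s,R=show(); 
    for X in t: print("->",X,"tool mm",(1000*R.T@(np.array(X)-s["tcp_pos"])).round(1))
E
python3 - <<'E'
from h import *; import pickle
S=pickle.load(open("side.pkl","rb"))
for c in CAPS: print(proj(S,np.r_[c,.068]).round(1))
s,R=show();print(R.round(3))
to([.473,-.0995,.16],[.36,.24,.22])
E
```

```text
[293.6 197.9]
[278.6 202.5]
[262.  203.3]
[245.4 200.6]
[232.7 194.6]
t 0.1 tcp [0.2419 0.5757 0.222 ] F [0.9 0.5 0.6] gap 0.0879 J [ 1.15  0.42  1.63  0.    1.09 -0.02]
[[ 0.922 -0.001  0.387]
 [-0.387 -0.001  0.922]
 [-0.    -1.    -0.001]]
t 0.1 tcp [0.2419 0.5757 0.222 ] F [0.9 0.5 0.6] gap 0.0879 J [ 1.15  0.42  1.63  0.    1.09 -0.02]
-> [0.473, -0.0995, 0.16] tool mm [ 474.6   62.7 -532.9]
-> [0.36, 0.24, 0.22] tool mm [ 238.9    2.3 -263.8]
```

Request:
move_arm:
  motion:
    - {"claw": 1,"delta_pos": [240,0,-266],"turn": [0,0,0]}
    - {"claw": 1,"delta_pos": [240,0,-266],"turn": [0,0,0]}
    - {"claw": 1,"delta_pos": [240,0,-266],"turn": [0,0,0]}
    - {"claw": 1,"delta_pos": [240,0,-266],"turn": [0,0,0]}
    - {"claw": 1,"delta_pos": [240,0,-266],"turn": [0,0,0]}
    - {"claw": 1,"delta_pos": [240,0,-266],"turn": [0,0,0]}
    - {"claw": 1,"delta_pos": [240,0,-266],"turn": [0,0,0]}
    - {"claw": 1,"delta_pos": [240,0,-266],"turn": [0,0,0]}

```text
time_s: 0.9
tcp_pos: [0.3604, 0.2336, 0.2221]
ee_rot: [-0.692, 0.694, -0.141, 0.141]
force: [-0.5, 0.5, -0.3]
finger_gap: 0.0272
```

```bash
python3 -c "
from h import *
to([.473,-.0995,.15])"
```

```text
t 0.9 tcp [0.3604 0.2336 0.2221] F [-0.5  0.5 -0.3] gap 0.0272 J [ 0.55  0.13  2.04 -0.    0.97 -0.62]
-> [0.473, -0.0995, 0.15] tool mm [ 233.9   72.8 -262.4]
```

Request:
move_arm:
  motion:
    - {"claw": 1,"delta_pos": [234,72,-262]}
    - {"claw": 1,"delta_pos": [234,72,-262]}
    - {"claw": 1,"delta_pos": [234,72,-262]}
    - {"claw": 1,"delta_pos": [234,72,-262]}
    - {"claw": 1,"delta_pos": [234,72,-262]}
    - {"claw": 1,"delta_pos": [234,72,-262]}
    - {"claw": 1,"delta_pos": [234,72,-262]}
    - {"claw": 1,"delta_pos": [234,72,-262]}

```text
invalid input
```

```bash
python3 - <<'E'
from h import *; from rig import imaging; import cv2
to([.473,-.0995,.086])
for n,(x0,y0,w,h) in dict(top=(245,140,110,100),side=(210,140,130,110)).items():
    im=imaging.capture(n)["color"][:,:,::-1]
    cv2.imwrite(f"pics/{n}1.png",cv2.resize(im[y0:y0+h,x0:x0+w],None,fx=5,fy=5,interpolation=cv2.INTER_CUBIC))
E
```

```text
t 0.9 tcp [0.3604 0.2336 0.2221] F [-0.5  0.5 -0.3] gap 0.0272 J [ 0.55  0.13  2.04 -0.    0.97 -0.62]
-> [0.473, -0.0995, 0.086] tool mm [ 233.9  136.8 -262.2]
```

View pics/side1.png

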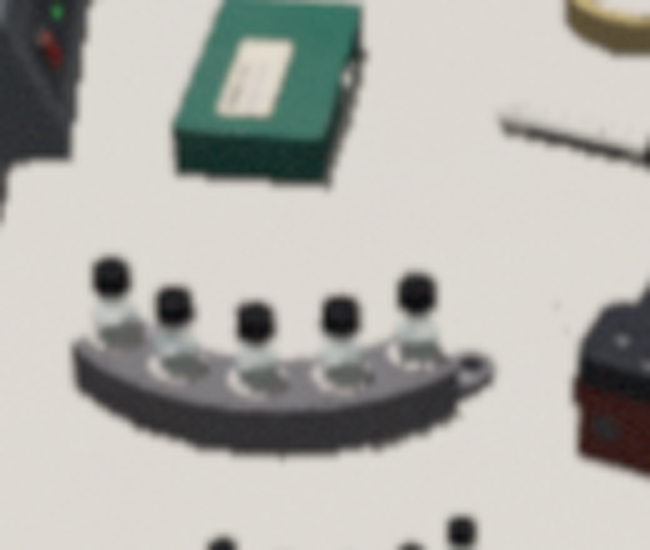

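View pics/top1.png

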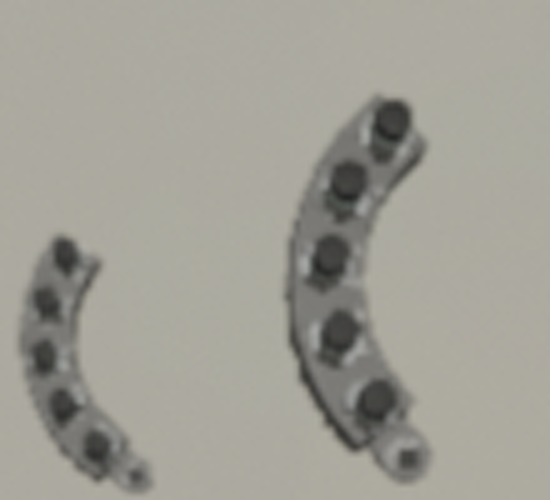

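The pictures show the tray unmoved and the gripper still away at side crop (610,400). The move was refused because the rows had no turn, so I'll resend it with turn included.

Request:
move_arm:
  motion:
    - {"claw": 1,"delta_pos": [234,72,-262],"turn": [0,0,0]}
    - {"claw": 1,"delta_pos": [234,72,-262],"turn": [0,0,0]}
    - {"claw": 1,"delta_pos": [234,72,-262],"turn": [0,0,0]}
    - {"claw": 1,"delta_pos": [234,72,-262],"turn": [0,0,0]}
    - {"claw": 1,"delta_pos": [234,72,-262],"turn": [0,0,0]}
    - {"claw": 1,"delta_pos": [234,72,-262],"turn": [0,0,0]}
    - {"claw": 1,"delta_pos": [234,72,-262],"turn": [0,0,0]}
    - {"claw": 1,"delta_pos": [234,72,-262],"turn": [0,0,0]}

```text
time_s: 1.8
tcp_pos: [0.4757, -0.0985, 0.1497]
ee_rot: [-0.692, 0.693, -0.141, 0.142]
force: [-0.4, 0.8, -0.1]
finger_gap: 0.0005
```

```bash
python3 - <<'E'
from h import *; from rig import imaging; import cv2
to([.473,-.0995,.086])
for n,(x0,y0,w,h) in dict(top=(245,140,110,100),side=(210,140,130,110)).items():
    im=imaging.capture(n)["color"][:,:,::-1]
    cv2.imwrite(f"pics/{n}2.png",cv2.resize(im[y0:y0+h,x0:x0+w],None,fx=5,fy=5,interpolation=cv2.INTER_CUBIC))
E
```

```text
t 1.8 tcp [ 0.4757 -0.0985  0.1497] F [-0.4  0.8 -0.1] gap 0.0005 J [-0.23  0.33  1.99 -0.    0.82 -1.39]
-> [0.473, -0.0995, 0.086] tool mm [-2.2 63.7 -1.9]
```

View pics/side2.png

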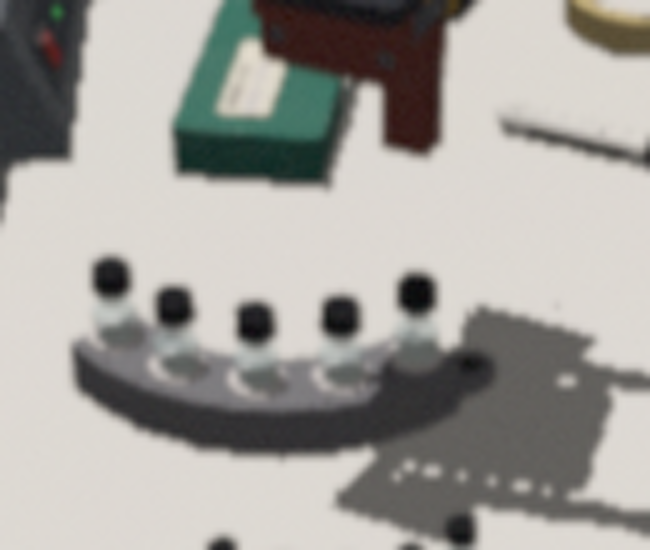

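The shut fingertips at side crop (412,148) are right above cap 1 at (416,293), so I'll go down.

Request:
move_arm:
  motion:
    - {"claw": 1,"delta_pos": [-2,40,-2],"turn": [0,0,0]}
    - {"claw": 1,"delta_pos": [-2,64,-2],"turn": [0,0,0]}
    - {"claw": 1,"delta_pos": [-2,70,-2],"turn": [0,0,0]}
    - {"claw": 1,"delta_pos": [-2,70,-2],"turn": [0,0,0]}
    - {"claw": 1,"delta_pos": [-2,70,-2],"turn": [0,0,0]}

```text
time_s: 2.4
tcp_pos: [0.4724, -0.0964, 0.0809]
ee_rot: [-0.693, 0.693, -0.141, 0.141]
force: [-0.4, -0.0, 0.1]
finger_gap: 0.0001
```

Request:
move_arm:
  motion:
    - {"claw": 1,"delta_pos": [1,3,-3],"turn": [0,0,0]}
    - {"claw": 1,"delta_pos": [1,6,-3],"turn": [0,0,0]}
    - {"claw": 1,"delta_pos": [1,8,-3],"turn": [0,0,0]}
    - {"claw": 1,"delta_pos": [1,10,-3],"turn": [0,0,0]}
    - {"claw": 1,"delta_pos": [1,12,-3],"turn": [0,0,0]}
    - {"claw": 1,"delta_pos": [1,13,-3],"turn": [0,0,0]}
    - {"claw": 1,"delta_pos": [1,13,-3],"turn": [0,0,0]}

```text
time_s: 3.1
tcp_pos: [0.4723, -0.0997, 0.0679]
ee_rot: [-0.693, 0.693, -0.141, 0.141]
force: [0.4, -1.0, 1.5]
finger_gap: 0.0005
```

Request:
move_arm:
  motion:
    - {"claw": 1,"delta_pos": [0,1,0],"turn": [0,0,0]}
    - {"claw": 1,"delta_pos": [0,2,0],"turn": [0,0,0]}
    - {"claw": 1,"delta_pos": [0,2.5,0],"turn": [0,0,0]}
    - {"claw": 1,"delta_pos": [0,2.5,0],"turn": [0,0,0]}

```text
time_s: 3.5
tcp_pos: [0.4724, -0.0997, 0.0661]
ee_rot: [-0.693, 0.693, -0.141, 0.141]
force: [-2.0, 0.6, 14.3]
finger_gap: 0.0003
```

Cap 1 is home: TCP z is 66.1 mm with 14 N at the stop. I'll lift slightly and go to cap 2.

Request:
move_arm:
  motion:
    - {"claw": 1,"delta_pos": [0,-16,0],"turn": [0,0,0]}
    - {"claw": 1,"delta_pos": [0,-16,0],"turn": [0,0,0]}
    - {"claw": 1,"delta_pos": [8,-16,10],"turn": [0,0,0]}
    - {"claw": 1,"delta_pos": [16,-16,21],"turn": [0,0,0]}
    - {"claw": 1,"delta_pos": [24.5,-16,32],"turn": [0,0,0]}
    - {"claw": 1,"delta_pos": [24.5,-16,32],"turn": [0,0,0]}
    - {"claw": 1,"delta_pos": [24.5,-16,32],"turn": [0,0,0]}

```text
time_s: 4.2
tcp_pos: [0.5076, -0.0793, 0.0816]
ee_rot: [-0.693, 0.693, -0.141, 0.14]
force: [-0.6, 1.4, 0.1]
finger_gap: 0.0004
```

```bash
python3 - <<'E'
from h import *; from rig import imaging; import cv2
to([*CAPS[1],.066])
for n,(x0,y0,w,h) in dict(top=(245,140,110,100),side=(210,140,130,110)).items():
    im=imaging.capture(n)["color"][:,:,::-1]
    cv2.imwrite(f"pics/{n}3.png",cv2.resize(im[y0:y0+h,x0:x0+w],None,fx=5,fy=5,interpolation=cv2.INTER_CUBIC))
E
```

```text
t 4.2 tcp [ 0.5076 -0.0793  0.0816] F [-0.6  1.4  0.1] gap 0.0004 J [-0.18  0.48  1.96 -0.    0.7  -1.35]
-> [np.float64(0.5075), np.float64(-0.08), 0.066] tool mm [ 0.2 15.6 -0.7]
```

View pics/side3.png

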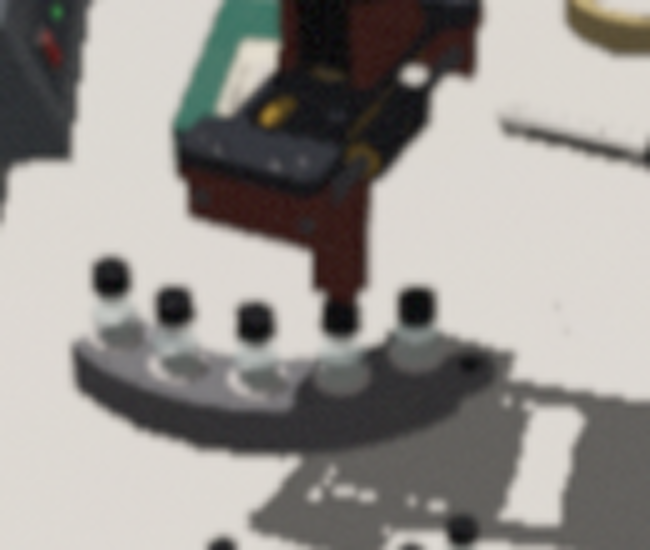

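Cap 1 has dropped at side crop (416,305), the tray has not moved, and the fingers are centred over cap 2 at (340,300).

Request:
move_arm:
  motion:
    - {"claw": 1,"delta_pos": [0,4,-0.5],"turn": [0,0,0]}
    - {"claw": 1,"delta_pos": [0,7,-0.5],"turn": [0,0,0]}
    - {"claw": 1,"delta_pos": [0,10,-0.5],"turn": [0,0,0]}
    - {"claw": 1,"delta_pos": [0,12,-0.5],"turn": [0,0,0]}
    - {"claw": 1,"delta_pos": [0,14,-0.5],"turn": [0,0,0]}
    - {"claw": 1,"delta_pos": [0,15.5,-0.5],"turn": [0,0,0]}
    - {"claw": 1,"delta_pos": [0,16.3,-0.5],"turn": [0,0,0]}
    - {"claw": 1,"delta_pos": [0,16.3,-0.5],"turn": [0,0,0]}

```text
time_s: 5.1
tcp_pos: [0.5064, -0.0802, 0.0662]
ee_rot: [-0.693, 0.693, -0.141, 0.14]
force: [-4.5, -0.3, 13.3]
finger_gap: 0.0004
```

Cap 2 is home (66.2 mm, 13 N). Next is cap 3.

Request:
move_arm:
  motion:
    - {"claw": 1,"delta_pos": [0,-16,0],"turn": [0,0,0]}
    - {"claw": 1,"delta_pos": [0,-16,0],"turn": [0,0,0]}
    - {"claw": 1,"delta_pos": [12,-16,7],"turn": [0,0,0]}
    - {"claw": 1,"delta_pos": [24,-16,14],"turn": [0,0,0]}
    - {"claw": 1,"delta_pos": [34.5,-16,20],"turn": [0,0,0]}
    - {"claw": 1,"delta_pos": [34.5,-16,20],"turn": [0,0,0]}
    - {"claw": 1,"delta_pos": [34.5,-16,20],"turn": [0,0,0]}

```text
time_s: 5.8
tcp_pos: [0.546, -0.075, 0.0815]
ee_rot: [-0.693, 0.693, -0.141, 0.14]
force: [-0.4, -0.6, -0.3]
finger_gap: 0.0002
```

```bash
python3 - <<'E'
from h import *
to([*CAPS[2],.0655])
E
```

```text
t 5.8 tcp [ 0.546  -0.075   0.0815] F [-0.4 -0.6 -0.3] gap 0.0002 J [-0.16  0.52  1.88 -0.    0.75 -1.33]
-> [np.float64(0.546), np.float64(-0.075), 0.0655] tool mm [ 0.  16.   0.1]
```

Request:
move_arm:
  motion:
    - {"claw": 1,"delta_pos": [0,4,0],"turn": [0,0,0]}
    - {"claw": 1,"delta_pos": [0,7,0],"turn": [0,0,0]}
    - {"claw": 1,"delta_pos": [0,10,0],"turn": [0,0,0]}
    - {"claw": 1,"delta_pos": [0,12,0],"turn": [0,0,0]}
    - {"claw": 1,"delta_pos": [0,14,0],"turn": [0,0,0]}
    - {"claw": 1,"delta_pos": [0,15.5,0],"turn": [0,0,0]}
    - {"claw": 1,"delta_pos": [0,16.2,0],"turn": [0,0,0]}
    - {"claw": 1,"delta_pos": [0,16.2,0],"turn": [0,0,0]}

```text
time_s: 6.6
tcp_pos: [0.5455, -0.0751, 0.0662]
ee_rot: [-0.693, 0.693, -0.142, 0.14]
force: [-6.1, 1.0, 13.6]
finger_gap: 0.0008
```

Request:
move_arm:
  motion:
    - {"claw": 1,"delta_pos": [0,-16,0],"turn": [0,0,0]}
    - {"claw": 1,"delta_pos": [0,-16,0],"turn": [0,0,0]}
    - {"claw": 1,"delta_pos": [13,-16,3],"turn": [0,0,0]}
    - {"claw": 1,"delta_pos": [27,-16,5],"turn": [0,0,0]}
    - {"claw": 1,"delta_pos": [41,-16,7.5],"turn": [0,0,0]}
    - {"claw": 1,"delta_pos": [41,-16,7.5],"turn": [0,0,0]}
    - {"claw": 1,"delta_pos": [41,-16,7.5],"turn": [0,0,0]}

```text
time_s: 7.3
tcp_pos: [0.5862, -0.0841, 0.0812]
ee_rot: [-0.692, 0.693, -0.142, 0.139]
force: [-0.7, -0.9, 0.2]
finger_gap: 0.0006
```

```bash
python3 - <<'E'
from h import *; from rig import imaging; import cv2
to([*CAPS[3],.0655])
for n,(x0,y0,w,h) in dict(side=(210,140,130,110)).items():
    im=imaging.capture(n)["color"][:,:,::-1]
    cv2.imwrite(f"pics/{n}4.png",cv2.resize(im[y0:y0+h,x0:x0+w],None,fx=5,fy=5,interpolation=cv2.INTER_CUBIC))
E
```

```text
t 7.3 tcp [ 0.5862 -0.0841  0.0812] F [-0.7 -0.9  0.2] gap 0.0006 J [-0.16  0.57  1.78 -0.    0.79 -1.33]
-> [np.float64(0.586), np.float64(-0.084), 0.0655] tool mm [-0.1 15.7  0.1]
```

View pics/side4.png

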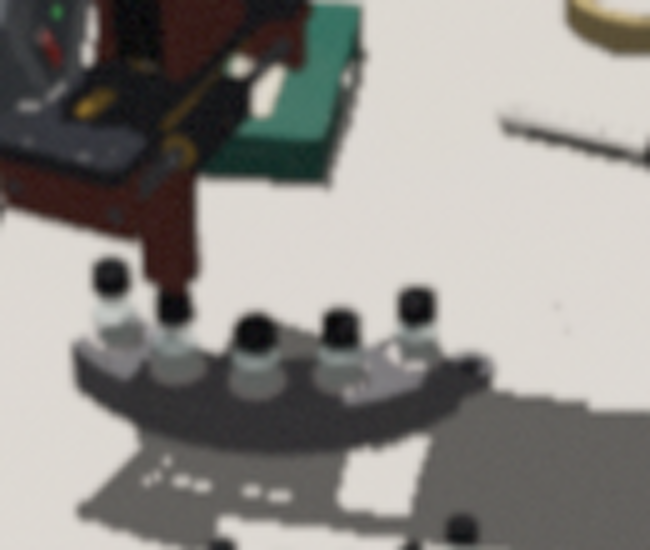

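Caps 1–3 are down, the tray is in place, and the fingers are over cap 4 at side crop (172,290).

Request:
move_arm:
  motion:
    - {"claw": 1,"delta_pos": [0,4,0],"turn": [0,0,0]}
    - {"claw": 1,"delta_pos": [0,7,0],"turn": [0,0,0]}
    - {"claw": 1,"delta_pos": [0,10,0],"turn": [0,0,0]}
    - {"claw": 1,"delta_pos": [0,12,0],"turn": [0,0,0]}
    - {"claw": 1,"delta_pos": [0,14,0],"turn": [0,0,0]}
    - {"claw": 1,"delta_pos": [0,15.3,0],"turn": [0,0,0]}
    - {"claw": 1,"delta_pos": [0,16,0],"turn": [0,0,0]}
    - {"claw": 1,"delta_pos": [0,16,0],"turn": [0,0,0]}

```text
time_s: 8.15
tcp_pos: [0.5853, -0.0839, 0.0662]
ee_rot: [-0.692, 0.693, -0.142, 0.139]
force: [-5.7, 0.7, 13.6]
finger_gap: 0.0006
```

Request:
move_arm:
  motion:
    - {"claw": 1,"delta_pos": [0,-16,0],"turn": [0,0,0]}
    - {"claw": 1,"delta_pos": [0,-16,0],"turn": [0,0,0]}
    - {"claw": 1,"delta_pos": [13,-16,-3],"turn": [0,0,0]}
    - {"claw": 1,"delta_pos": [27,-16,-5.5],"turn": [0,0,0]}
    - {"claw": 1,"delta_pos": [40,-16,-8],"turn": [0,0,0]}
    - {"claw": 1,"delta_pos": [40,-16,-8],"turn": [0,0,0]}
    - {"claw": 1,"delta_pos": [40,-16,-8],"turn": [0,0,0]}

```text
time_s: 8.85
tcp_pos: [0.6189, -0.1071, 0.0813]
ee_rot: [-0.692, 0.693, -0.143, 0.139]
force: [0.2, -0.4, -0.2]
finger_gap: 0.0006
```

```bash
python3 - <<'E'
from h import *
to([*CAPS[4],.0655])
E
```

```text
t 8.85 tcp [ 0.6189 -0.1071  0.0813] F [ 0.2 -0.4 -0.2] gap 0.0006 J [-0.19  0.61  1.7  -0.    0.84 -1.36]
-> [np.float64(0.619), np.float64(-0.107), 0.0655] tool mm [ 0.1 15.8  0.2]
```

Request:
move_arm:
  motion:
    - {"claw": 1,"delta_pos": [0,4,0],"turn": [0,0,0]}
    - {"claw": 1,"delta_pos": [0,7,0],"turn": [0,0,0]}
    - {"claw": 1,"delta_pos": [0,10,0],"turn": [0,0,0]}
    - {"claw": 1,"delta_pos": [0,12,0],"turn": [0,0,0]}
    - {"claw": 1,"delta_pos": [0,14,0],"turn": [0,0,0]}
    - {"claw": 1,"delta_pos": [0,15.3,0],"turn": [0,0,0]}
    - {"claw": 1,"delta_pos": [0,16.1,0],"turn": [0,0,0]}
    - {"claw": 1,"delta_pos": [0,16.1,0],"turn": [0,0,0]}

```text
time_s: 9.65
tcp_pos: [0.6185, -0.1069, 0.0662]
ee_rot: [-0.693, 0.693, -0.143, 0.138]
force: [-5.3, 1.2, 12.2]
finger_gap: 0.0003
```

Request:
move_arm:
  motion:
    - {"claw": 1,"delta_pos": [0,-20,0],"turn": [0,0,0]}
    - {"claw": 1,"delta_pos": [0,-60,0],"turn": [0,0,0]}
    - {"claw": 1,"delta_pos": [0,-110,0],"turn": [0,0,0]}
    - {"claw": 1,"delta_pos": [0,-140,0],"turn": [0,0,0]}
    - {"claw": 1,"delta_pos": [-100,-140,50],"turn": [0,0,0]}
    - {"claw": 1,"delta_pos": [-150,-140,100],"turn": [0,0,0]}
    - {"claw": 1,"delta_pos": [-200,-140,150],"turn": [0,0,0]}
    - {"claw": 1,"delta_pos": [-200,-140,150],"turn": [0,0,0]}

```text
time_s: 10.45
tcp_pos: [0.5159, 0.0648, 0.2071]
ee_rot: [-0.693, 0.693, -0.143, 0.139]
force: [1.3, 1.5, 0.3]
finger_gap: 0.0
```

```bash
python3 - <<'E'
from h import *; from rig import imaging; import cv2
show(); o=[]
for n,(x0,y0,w,h) in dict(top=(235,140,120,110),side=(210,170,120,110)).items():
    im=imaging.capture(n)["color"][:,:,::-1]
    cv2.imwrite(f"pics/{n}5full.png",im)
    o.append(cv2.resize(im[y0:y0+h,x0:x0+w],None,fx=3.3,fy=3.3,interpolation=cv2.INTER_CUBIC))
cv2.imwrite("pics/both5.png",np.hstack(o))
E
```

```text
t 10.45 tcp [0.5159 0.0648 0.2071] F [1.3 1.5 0.3] gap 0.0 J [ 0.1   0.29  1.87  0.    0.98 -1.07]
```

View pics/both5.png

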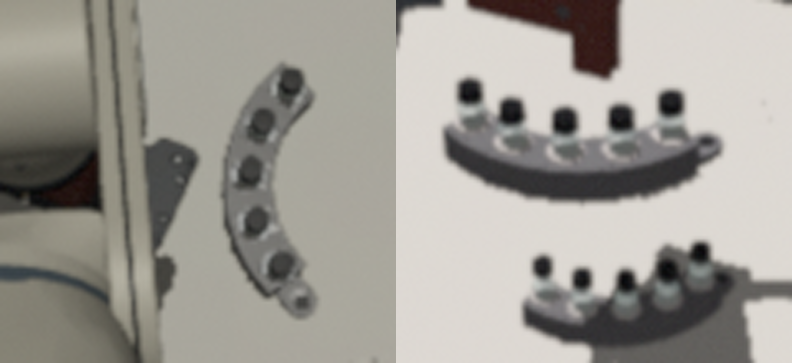

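All five caps sit lower, at side-half (470..670, 90–120), and the tray looks in place. A quick numeric check before handing in.

Request:
move_arm:
  motion:
    - {"claw": 1,"delta_pos": [0,0,0],"turn": [0,0,0]}
    - {"claw": 1,"delta_pos": [0,0,0],"turn": [0,0,0]}
    - {"claw": 1,"delta_pos": [0,0,0],"turn": [0,0,0]}

```text
time_s: 10.85
tcp_pos: [0.5148, 0.0666, 0.2068]
ee_rot: [-0.693, 0.693, -0.142, 0.137]
force: [0.0, -0.3, 0.3]
finger_gap: 0.0004
```

```bash
python3 - <<'E'
import cv2,numpy as np,pickle
from h import *
S=pickle.load(open("side.pkl","rb"))
def bl(im):
    m=(im.astype(float).mean(2)<45).astype(np.uint8)[190-12:215,222:302]
    n,l,st,ce=cv2.connectedComponentsWithStats(m); return sorted([tuple((ce[k]+[222,178]).round(1)) for k in range(1,n) if 15<st[k,4]<60])
a=bl(S["color"]);b=bl(cv2.imread("pics/side5full.png")[:,:,::-1]);print(a);print(b)
for c in CAPS: print("8mm drop px",(proj(S,np.r_[c,.060])-proj(S,np.r_[c,.068])).round(2))
a=cv2.imread("pics/side0.png");b=cv2.imread("pics/side5full.png")
# tray body/lug and bystanders still? difference image
d=cv2.absdiff(a,b).max(2); print("lug diff",d[208:220,298:312].max(),"tray front",d[218:232,225:290].max())
print("timer",d[315:358,270:320].max(),"bottle",d[305:345,195:220].max(),"marker",d[158:178,305:358].max())
E
```

```text
[(np.float64(231.9), np.float64(195.4)), (np.float64(244.3), np.float64(201.0)), (np.float64(260.5), np.float64(204.5)), (np.float64(277.6), np.float64(203.1)), (np.float64(292.8), np.float64(198.4))]
[(np.float64(231.9), np.float64(197.6)), (np.float64(244.4), np.float64(203.6)), (np.float64(260.6), np.float64(206.5)), (np.float64(277.6), np.float64(205.7)), (np.float64(292.9), np.float64(201.1))]
8mm drop px [-0.04  2.71]
8mm drop px [0.02 2.73]
8mm drop px [0.1  2.73]
8mm drop px [0.17 2.72]
8mm drop px [0.23 2.7 ]
lug diff 25 tray front 35
timer 13 bottle 14 marker 14
```

```bash
python3 -c "
from rig import ctrl; print(ctrl.finish_job())"
```

```text
the job is handed in; nothing more can be done
None
```

I pressed all five caps of the larger tray home in order, from the lug end to the plain end, using the shut fingertips. The job took about 11 s and is handed in; it gave no verdict.

- **Presses:** each one ended at a TCP height of 66.1–66.2 mm with 12–14 N upward, so every cap met its hard stop. There was also about 4–6 N of sideways force on caps 2–5.
- **Between caps:** the fingertips stayed over the row, at about 81 mm (at most about 16 mm above the cap tops).
- **Last side picture:** the caps had dropped 2.0–2.7 px, which matches 6–8 mm of travel. That fits their starting 0–2 mm down.
- **Tray and bystanders:** the caps show no sideways shift beyond 0.1 px. The timer, bottle and marker look unchanged. Small brightness differences at the tray's edge and lug were not followed up.
- **Disagreements:** the first top and side measurements differed by about 4 mm in x, so I used the middle value. One move call was refused for a missing turn entry and resent; nothing moved.

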